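# Third hand at the framing jig: hold a rail against the stile for the screws

### The arm

A 6-joint arm with a two-finger parallel gripper is mounted at the origin on the work surface. World frame = base frame: x ahead of the robot, y to its left, z up, the work surface at z = 0. Lengths are in mm, angles in rad, forces in N, time in s.
With the tool pointing down it reaches from about 350 to 850 mm from the base axis. Payload 8.1 kg.
Tool frame: the origin (TCP) lies midway between the tips of the shut fingers; the grasp point (between the pads) lies pinch_z behind it (pinch_z is the distance from the TCP to the grasp point, in mm); z points along the fingers, y is the line along which they close (so a half turn about z gives the same grasp; the last joint's range is limited). The gripper opens to 93 mm and grips with 3 to 60 N. Pads are 15 mm wide; open, the fingers measure 128 mm over their backs; the gripper's body (75 mm by 188 mm) begins 65 mm behind the grasp point.
Start: joints at [-1.253, 0.13, 1.488, -0, 1.523, -0.085], TCP at [235.217, -551.976, 218.635] pointing down, gripper open.
Joint ranges: [-2.96, 2.96], [-0.89, 2.26], [0.02, 2.5], [-1.34, 4.48], [0, 2.73], [-2.66, 2.66]. Speed limits (rad/s): [2.39, 2.39, 2.79, 3.14, 3.14, 3.14].

### API

Orientations are given as a unit quaternion [w, x, y, z].
In Python, from bench import read_state, camera, sign_off, pinch_z gives the robot as it stands.
- The arm moves only by the shell command python3 -m creep 'ROWS' [FORCE]. ROWS is JSON, a list of rows, each a list of 3 entries, a list of its own where there are three numbers: the turn, a rotation vector about the tool's x, y, z in degrees, then the shift along the tool's x, y, z in cm, then the opening, from -1 (shut) to 1 (fully open), so that 0 is half open. A call has 1 to 8 rows; each row shifts and turns the commanded pose from where the row before left it, along the tool's axes as they then stand; what a row does not reach is not made up. A row lasts 1/8 s, in which the tool goes at most 62.5 mm and 10.7 degrees, less where a joint would pass 70% of its speed; a pose out of reach is approached as far as the arm can. A call is refused whole if a number of a shift passes 6.25 or a number of a turn 10.7, either way. A call with a gripper value outside its range is refused whole. The fingers move at their own pace and stop on an object; FORCE is the grip in N (left out, the last holds). Time passes only in rows, so rows that do not move let the fingers close. It gives the time, the measured TCP pose, the force, the opening and the grip force at its end, in the units of the state.
- read_state(): the state, without advancing time (a new reading comes with each control period).
- camera(name): name is "scene" or "top" or "wrist"; returns a dict with "color" (420x560x3 uint8, red, green, blue), "range_z" (420x560 float32, mm along the optical axis (not along the pixel's ray), 0 where there is no reading), "K" (3x3 intrinsics, pixels), "view" (4x4, takes a point from world to camera coordinates); the wrist camera has in their place "T_tool_cam" (4x4, takes a point from camera to tool coordinates, whose origin is the TCP and whose axes are the flange's). Camera axes: x right, y up, looking along -z (the intrinsics and any distortion apply to the point x, -y, -z); pixel columns grow to the right and rows downward; lengths in mm; the calibration is good to about 2 mm. A picture is of the moment at which its call begins: read the wrist's pose just before it.
- sign_off(): hands the job in; it is judged then, once.
The state is a dict: "clock": time; "joint_pos": joint angles; "joint_velocities": joint speeds; "joint_efforts": joint torques, N m; "tcp_pos": TCP position; "tool_rot": TCP orientation; "force": force on the tool from outside, world axes, zero at the start; "torque": the same for the moment, N m; "gripper_width": opening from 0.0 (shut) to 1.0 (fully open); "grip_force": force on a finger pad.
Only numpy, scipy, OpenCV 4.12 (cv2) and the standard library are available. Lean on these libraries where they do the work, as an engineer would, in place of code of your own. Each camera call takes 0.05 s, during which the arm holds its last target. There are 200 camera calls.

### The job

Be the framer's third hand: take just the top rail off the stack, lay it flat on the bed of the corner jig with its long edge snug along the side fence, and bring its end gently up against the edge of the frame piece clamped there (the stile). Finish while still holding the rail there, pressing it against the stile with a steady push of about 10 newtons so that the screws can be driven; never ram the joint. Leave the other rails stacked and the jar, thread spool and screwdriver where they are.

Things in the scene. Friction and masses are not known exactly. Their poses are not given: they have to be found in the camera images.
- rail_top_centre (a point): centre (half-way up) of the top rail of the stack, the one to take: a pale pine board 200 long x 45 wide x 15 mm thick, about 75 g, loose. Its x axis runs along its length, y across its width, z up. Both ends are alike (two dark pocket-screw slots near each end, on the upper face). It lies straight on the next rail, so fingers reaching more than 15 mm below its top also meet that one.
- rail2_centre (a point): centre of the second rail in the stack, same size, directly beneath the top one but up to a few mm and degrees askew; two more equal rails (rail1, rail0) lie under it on a 9 mm plywood carrier board 230 x 75 mm that is fixed to the table. The top face of the four-high stack is 69 mm above the table. These three stay where they are.
- rail1_centre (a point): centre of the third rail from the top, stays where it is
- rail0_centre (a point): centre of the lowest rail, stays where it is
- seat (a point): point fixed in the jig: where the rail's centre (half-way up) comes when it is fully home, 25.5 mm above the table. Axes of the jig: x along the rail towards the stile (the push direction), y across the rail towards the side fence, z up. The rail's end butts on the stile 100 mm ahead of this point; either end of the rail may lead.
- jig: the corner jig, fixed and rigid: grey laminated bed 330 (x) x 195 (y) x 18 mm high, axes as the seat's, origin at the centre of the bed's underside (50 mm in x and -45 mm in y from the seat). Stile, side fence and back block stand 15 mm above it, level with the top of a seated rail; it is empty behind the rail and on its -y side. Wood rubs on it (friction about 0.6): push lost there misses the joint.
- fence_face (a point): point on the inner face of the side fence (dark hardwood, 15 mm high, 25 mm thick), 22.5 mm in y and 72.5 mm in x from the seat. The fence runs along x from 45 mm to 145 mm ahead of the seat point, so beside the rail's middle and rear half there is no fence and fingers have room on both sides.
- stile_face (a point): point on the near edge of the stile, where the middle of the rail's end meets it, 100 mm ahead of the seat in x. Axes as the jig's.
- stile: the clamped frame piece, pale pine 160 long (along jig y) x 45 x 15 mm, fixed; held down on the bed by a steel toggle clamp with a red handle, whose top is about 85 mm above the table, 105 mm to the -y side of the rail's centre line. Origin at the centre of its underside, axes as the jig's.
- rail_top: the top rail itself, origin at the centre of its underside (7.5 mm below its centre point), same axes
- jar_centre (a point): centre of a brown glass jar of screws, 42 mm across, 58 mm tall, loose, standing between the jig and the stack; leave alone
- spool_centre (a point): centre of a blue thread spool, 34 mm across, 46 mm tall, loose, standing between the jig and the stack, farther out; leave alone
- screwdriver_grip (a point): handle of a yellow screwdriver, 190 mm long, lying loose to the left of the work; leave alone
Things that resemble listed ones, but are neither listed nor needed, are in the scene too. What is shaped like the part that bears rail2_centre but green or yellow is not meant.

How it is judged (in metres and radians):
On the way:
1. the top rail is lifted clear of the stack, alone (height (world z) of rail_top_centre above 0.095 m and height (world z) of rail2_centre below 0.052 m), for 0.2 s.
At the end, for the whole second after the job is handed in: Through the last second the gripper is still on the rail, at rest, pressing its end on the stile with 5 to 16 N; the rail lies flat on the bed (3 mm, 1.7 degrees), along the side fence (2.5 mm, 2 degrees) and home on the stile (4 mm) (contact force between rail_top and stile between 5 and 16 N and x of rail_top_centre in the frame of seat between -0.004 and 0.004 m and y of rail_top_centre in the frame of seat between -0.0025 and 0.0025 m and z of rail_top_centre in the frame of seat between -0.003 and 0.003 m and angle between the x axis of rail_top_centre and the x axis of seat, either way round below 0.035 rad and angle between the z axis of rail_top_centre and the z axis of seat, either way round below 0.03 rad and contact force between rail_top and the fingers above 3 N and linear speed of rail_top below 0.01 m/s); the arm keeps its last pose, push and grip.
It fails at once if the joint is rammed (over 40 N between rail and stile) (contact force between rail_top and stile above 40 N).
It fails at once if another rail of the stack is shifted by more than 15 mm (distance of any of rail0_centre, rail1_centre, rail2_centre from where it was at the start of the episode above 0.015 m).
It fails at once if jar, spool or screwdriver is moved by more than 20 mm (distance of any of jar_centre, spool_centre, screwdriver_grip from where it was at the start of the episode above 0.02 m).
It also fails if it takes over 61 s, if anything falls off the work surface, if the arm or the gripper's body presses on something with over 40 N, if the wrist force passes 120 N, or if a joint passes its speed limit or range.

## Working session

There is one attempt and no reset: what is moved stays moved. The work goes in short steps, Python scripts to look and compute and a shell command to move; the robot and the scene stay as the last step left them, time stands still between calls to the robot, and variables do not carry over. Pictures are saved under pics/ and viewed, at most 10 in all, crops included, and the job is handed in when it is done.

```bash
mkdir -p pics; ls; python3 - <<'E'
from bench import *
import cv2,numpy as np
print(read_state(),pinch_z)
for n in("scene","top"):
    c=camera(n);np.savez(f"{n}.npz",**c);cv2.imwrite(f"pics/{n}0.png",c["color"][:,:,::-1]);print(n,c["K"],c["view"])
E
```

```text
pics
{'clock': 0.0, 'joint_pos': array([-1.25340745e+00,  1.31141041e-01,  1.48928230e+00,  3.44020882e-06,
        1.52300321e+00, -8.54013711e-02]), 'joint_velocities': array([ 0.00103902, -0.00077714,  0.00154443, -0.0009008 , -0.00058482,
        0.00102946]), 'joint_efforts': array([ 4.16020730e-04, -5.59843862e+01, -4.91761923e+01,  7.70802959e-02,
        3.60810512e-02, -1.57886420e-04]), 'tcp_pos': array([ 235.03358619, -551.42713814,  217.59781594]), 'tool_rot': array([-9.10986416e-04,  9.79788061e-01,  2.00036285e-01, -1.04415518e-04]), 'force': array([-0.22161971, -0.37591411,  0.31408586]), 'torque': array([ 0.0312782 , -0.01238341, -0.02061538]), 'grip_force': 0.0, 'gripper_width': 0.9978108504240193} 18.8
scene [[503.12186403   0.         276.59375548]
 [  0.         503.12186403 213.53272713]
 [  0.           0.           1.        ]] [[ 3.00487723e-01  9.53783980e-01  1.80195940e-03 -1.53557333e+02]
 [-6.11799887e-01  1.91296243e-01  7.67532830e-01  2.19623544e+02]
 [ 7.31715810e-01 -2.31736631e-01  6.41007104e-01 -1.68681632e+03]
 [ 0.00000000e+00  0.00000000e+00  0.00000000e+00  1.00000000e+00]]
top [[380.81298267   0.         275.16525705]
 [  0.         380.81298267 211.94706713]
 [  0.           0.           1.        ]] [[-2.20166775e-02 -9.99729477e-01 -7.49927786e-03  5.13025121e+01]
 [ 9.97098323e-01 -2.25042428e-02  7.27220343e-02 -4.72647929e+02]
 [-7.28711269e-02 -5.87641980e-03  9.97324053e-01 -9.94605392e+02]
 [ 0.00000000e+00  0.00000000e+00  0.00000000e+00  1.00000000e+00]]
```

View pics/scene0.png

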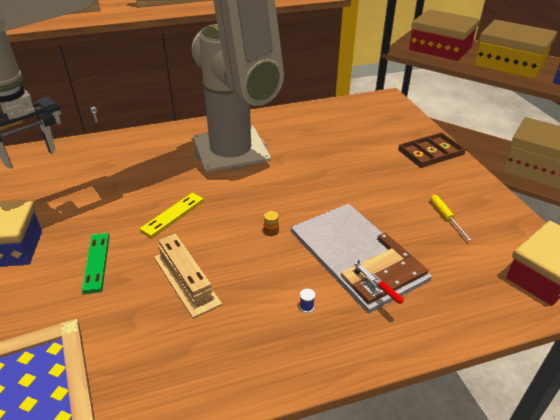

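View pics/top0.png

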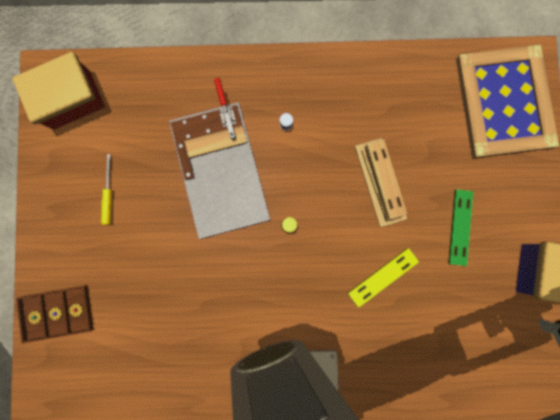

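The top view shows three things that could be taken for the rail. They are the pine stack at about (385,180), the green rail at (461,228) and the yellow rail at (383,278). I choose the pine stack because it is pale pine, stacked, and on a carrier. The jig is at (220,170), with the stile at (217,141), the side fence along the left at (186,150), the jar at (290,225), the spool at (286,120) and the screwdriver at (106,200).

```bash
cat >h.py <<'E'
import numpy as np,cv2
def world(c,V=None):
    K=c["K"];z=c["range_z"].astype(float);v,u=np.mgrid[:z.shape[0],:z.shape[1]]
    p=np.stack([(u-K[0,2])/K[0,0]*z,-(v-K[1,2])/K[1,1]*z,-z,np.ones_like(z)],-1)
    M=np.linalg.inv(c["view"]) if V is None else V
    return (p@M.T)[...,:3]
def rect(xy):
    (c,s,a)=cv2.minAreaRect(xy.astype(np.float32))
    if s[0]<s[1]: s=s[::-1];a+=90
    return np.round(c,1),np.round(s,1),round((a+90)%180-90,2)
E
python3 - <<'E'
from h import *
for n,boxes in(("top",dict(stack=(345,125,420,235),jig=(160,95,280,245))),("scene",dict(stack=(145,225,230,320),jig=(285,200,440,310)))):
    c=dict(np.load(n+".npz"));P=world(c);hsv=cv2.cvtColor(c["color"],cv2.COLOR_RGB2HSV)
    for k,(a,b,d,e) in boxes.items():
        Q=P[b:e,a:d].reshape(-1,3);C=c["color"][b:e,a:d].reshape(-1,3);h=hsv[b:e,a:d].reshape(-1,3)
        if k=="stack":
            m=(abs(Q[:,2]-69)<6);print(n,k,m.sum(),np.median(Q[m],0).round(1),rect(Q[m,:2]))
        else:
            m=(abs(Q[:,2]-18)<5)&(h[:,1]<60);print(n,"bed",m.sum(),np.median(Q[m,2]),rect(Q[m,:2]))
            m=(abs(Q[:,2]-33)<5)&(C[:,0]>150)&(h[:,1]>60);print(n,"stile",m.sum(),np.median(Q[m,2]),rect(Q[m,:2]))
            m=(abs(Q[:,2]-33)<5)&(C[:,0]<140)&(h[:,1]>60);print(n,"fence",m.sum(),np.median(Q[m,2]),rect(Q[m,:2]))
            m=(Q[:,2]>12)&(Q[:,2]<40);print(n,"all",rect(Q[m,:2]))
c=dict(np.load("top.npz"));im=c["color"][:,:,::-1]
cv2.imwrite("pics/crop.png",np.hstack([cv2.resize(im[120:240,340:420],(360,540),interpolation=2),cv2.resize(im[95:245,160:280],(432,540),interpolation=2)]))
for n,(u,v) in dict(jar=(290,225),spool=(286,120)).items(): print(n,world(c)[v,u])
E
```

```text
top stack 1440 [ 548.2 -243.7   70.3] (array([ 549.6, -244.1]), array([199.6,  47.3]), 14.48)
top bed 5539 18.582095381953536 (array([591.2, 189.5]), array([327.3, 194.4]), 13.75)
top stile 988 33.6037080816356 (array([693.1, 210.9]), array([178.7, 107.2]), -75.86)
top fence 1425 33.66464211022992 (array([664.5, 207.2]), array([184. , 159.4]), -76.33)
top all (array([593.2, 189.6]), array([331.2, 195.5]), 13.83)
scene stack 1207 [ 560.1 -241.7   67.9] (array([ 549.5, -242.9]), array([204.3,  46.9]), 14.43)
scene bed 4116 17.33685289698178 (array([603.8, 139.9]), array([335.2, 298.5]), 13.17)
scene stile 813 32.43613371543472 (array([705.4, 171.1]), array([322.6, 155.3]), -62.18)
scene fence 938 32.38339449073089 (array([686.7, 147.3]), array([318.2, 159.5]), -74.27)
scene all (array([603.1, 241.2]), array([428.3, 385.7]), 75.58)
jar [436.65338758   3.45854062  55.95785703]
spool [712.24265501   6.86692813  48.84714486]
```

View pics/crop.png

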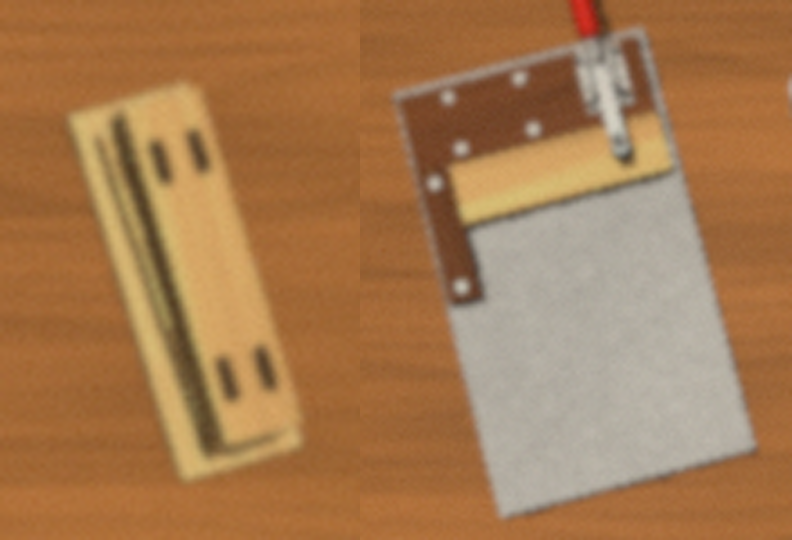

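The crop shows the pine top rail with four slots lying on the askew stack, and the jig with its stile and left fence as described. The rail is at (549.5, -243.5), yaw 14.45°, top 69 mm. From the jig (centre (593, 189.6), yaw 13.8°) the seat comes to about (533.7, 221.4).

```bash
python3 -m creep '[[[0,0,8.6],[0,0,0],1],[[0,0,0],[5.4,-3.1,0],1],[[0,0,0],[5.4,-3.1,0],1],[[0,0,0],[5.4,-3.1,0],1],[[0,0,0],[5.4,-3.1,0],1],[[0,0,0],[5.4,-3.1,0],1],[[0,0,0],[5.4,-3.1,0],1],[[0,0,0],[5.4,-3.1,0],1]]' 40 && python3 -m creep '[[[0,0,0],[0,0,3],1],[[0,0,0],[0,0,3],1],[[0,0,0],[0,0,0],1],[[0,0,0],[0,0,0],1]]'
cat >>h.py <<'E'
from scipy.spatial.transform import Rotation as R
def tool():
    from bench import read_state
    s=read_state();M=np.eye(4);q=s["tool_rot"];M[:3,:3]=R.from_quat(np.r_[q[1:],q[0]]).as_matrix();M[:3,3]=s["tcp_pos"];return s,M
def yaw(M): return np.degrees(np.arctan2(M[1,0],M[0,0]))
def go(M,p): # cm in tool axes
    return (M[:3,:3].T@(np.array(p)-M[:3,3])/10).round(2)
E
cat >w.py <<'E'
from h import *; from bench import camera
import sys
s,M=tool();c=camera("wrist");P=world(c,M@c["T_tool_cam"]);np.savez("w.npz",P=P,**c)
cv2.imwrite(f"pics/{sys.argv[1]}.png",c["color"][:,:,::-1])
print(s["clock"],s["tcp_pos"],yaw(M),M[:3,2])
E
python3 w.py w1; python3 - <<'E'
from h import *
P=np.load("w.npz")["P"];m=(abs(P[...,2]-69)<5)&(np.hypot(P[...,0]-549,P[...,1]+243)<130);print(m.sum(),np.median(P[m],0),rect(P[m][:,:2]))
s,M=tool();print(go(M,[549.5,-243.5,57.5]))
E
```

```text
clock: 1.1
tcp_pos: [548.0, -245.6, 218.3]
tool_rot: [-0.0, 0.992, 0.126, -0.0]
force: [1.1, -0.4, 0.4]
gripper_width: 0.998
grip_force: 0.0
clock: 1.6
tcp_pos: [547.2, -247.7, 159.6]
tool_rot: [0.0, 0.992, 0.126, 0.0]
force: [0.9, -0.5, 0.7]
gripper_width: 0.999
grip_force: 0.0
1.6 [ 547.1718231  -247.68510563  159.6092355 ] 14.462709058296669 [ 5.78524707e-04 -3.17177473e-04 -9.99999782e-01]
16279 [ 563.28313523 -240.46535637   70.86654198] (array([ 547.8, -243.4]), array([199.7,  45.2]), 14.53)
[ 0.28 -0.4  10.28]
```

View pics/w1.png

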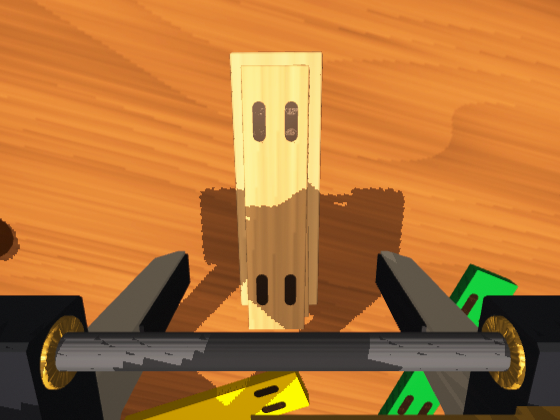

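The wrist view shows the top rail, columns 242–308, centred between the open fingers (189 and 377), with both pairs of slots visible. Wrist and overhead measurements agree to within 2 mm, so I descend.

```bash
python3 -m creep '[[[0,0,0],[0.2,-0.4,5],1],[[0,0,0],[0,0,3],1],[[0,0,0],[0,0,1.5],1],[[0,0,0],[0,0,0.6],1],[[0,0,0],[0,0,0],1],[[0,0,0],[0,0,0],1]]'
```

```text
clock: 2.4
tcp_pos: [548.9, -243.6, 59.3]
tool_rot: [0.001, 0.992, 0.126, 0.001]
force: [0.2, 0.7, 0.1]
gripper_width: 1.0
grip_force: 0.0
```

```bash
python3 -m creep '[[[0,0,0],[0,0,0.1],1],[[0,0,0],[0,0,0],0],[[0,0,0],[0,0,0],-0.2],[[0,0,0],[0,0,0],-0.5],[[0,0,0],[0,0,0],-0.5],[[0,0,0],[0,0,0],-0.5],[[0,0,0],[0,0,0],-0.5],[[0,0,0],[0,0,0],-0.5]]' 40
```

```text
clock: 3.4
tcp_pos: [547.9, -242.9, 56.6]
tool_rot: [-0.0, 0.992, 0.126, -0.0]
force: [0.9, 1.3, 0.5]
gripper_width: 0.474
grip_force: 40.0
```

```bash
python3 -m creep '[[[0,0,0],[0,0,-0.5],-0.5],[[0,0,0],[0,0,-1],-0.5],[[0,0,0],[0,0,-2],-0.5],[[0,0,0],[0,0,-3],-0.5],[[0,0,0],[0,0,-3],-0.5],[[0,0,0],[0,0,-3],-0.5],[[0,0,0],[0,0,0],-0.5],[[0,0,0],[0,0,0],-0.5]]'
python3 - <<'E'
from h import *; from bench import camera
s,M=tool();print(s["tcp_pos"],yaw(M),s["force"],s["gripper_width"])
c=camera("top");P=world(c)[120:240,345:425].reshape(-1,3)
for lo,hi in((150,300),(45,63)):
  m=(P[:,2]>lo)&(P[:,2]<hi);print(lo,m.sum(),np.median(P[m],0))
# move to above pre-seat (rail centre 25 mm behind seat, 5 mm off fence)
y=np.radians(13.8);u=np.array([np.cos(y),np.sin(y)]);v=np.array([-u[1],u[0]])
t=np.array([533.7,221.4])-25*u-5*v;print(t,go(M,[*t,M[2,3]]))
E
```

```text
clock: 4.4
tcp_pos: [547.8, -242.9, 181.6]
tool_rot: [0.0, 0.992, 0.126, 0.0]
force: [-1.2, -0.0, -0.7]
gripper_width: 0.478
grip_force: 40.0
[ 547.76857415 -242.93734776  181.560875  ] 14.477323834061417 [-1.20707474 -0.03203173 -0.68339413] 0.47809196984843405
150 810 [ 605.60105454 -211.42030762  196.26949521]
45 443 [ 525.91887284 -239.57201299   55.0565443 ]
[510.61431029 210.58099216] [  7.74 -44.84  -0.  ]
```

```bash
python3 -m creep '[[[0,0,0],[0.5,-2.5,0],-0.5],[[0,0,0],[1,-5,0],-0.5],[[0,0,0],[1.2,-6,0],-0.5],[[0,0,0],[1,-6,0],-0.5],[[0,0,0],[1,-6,0],-0.5],[[0,0,0],[1,-6,0],-0.5],[[0,0,0],[1,-6,0],-0.5],[[0,0,0],[0.8,-5,0],-0.5]]' && python3 -m creep '[[[0,0,0],[0.2,-2.3,0],-0.5],[[0,0,0.7],[0,0,2],-0.5],[[0,0,0],[0,0,3],-0.5],[[0,0,0],[0,0,2.5],-0.5],[[0,0,0],[0,0,0],-0.5],[[0,0,0],[0,0,0],-0.5]]'
python3 w.py w2;python3 - <<'E'
from h import *; from bench import camera
s,M=tool();d=np.load("w.npz");P=d["P"];h=cv2.cvtColor(d["color"],cv2.COLOR_RGB2HSV)
c=camera("top");np.savez("t2.npz",**c)
y=np.radians(13.8);u=np.array([np.cos(y),np.sin(y)]);v=np.array([-u[1],u[0]]);S=np.array([533.7,221.4])
t=S-25*u-5*v;print(go(M,[*t,M[2,3]]),s["force"])
for n,Q,C in(("wrist",P,h),("top",world(c),cv2.cvtColor(c["color"],cv2.COLOR_RGB2HSV))):
  q=np.stack([(Q[...,:2]-S)@u,(Q[...,:2]-S)@v,Q[...,2]],-1)
  # near edge of stile (line x vs y), fence inner face (y vs x), rail
  m=(abs(q[...,2]-33)<5)&(q[...,1]<15)&(q[...,1]>-60)&(q[...,0]>85)&(q[...,0]<160)
  if m.sum()>50:
    b=[(k,np.percentile(q[m&(abs(q[...,1]-k)<4)][:,0],2).round(1)) for k in range(-56,15,10) if (m&(abs(q[...,1]-k)<4)).sum()>9];print(n,"stile x",b,np.median(q[m][:,2]))
  m=(abs(q[...,2]-33)<5)&(q[...,1]>10)&(q[...,1]<60)&(q[...,0]>40)&(q[...,0]<100)
  if m.sum()>20:
    b=[(k,np.percentile(q[m&(abs(q[...,0]-k)<4)][:,1],3).round(1)) for k in range(48,96,8) if (m&(abs(q[...,0]-k)<4)).sum()>9];print(n,"fence y",b)
  m=(q[...,2]>95)&(q[...,2]<132)&(abs(q[...,1])<70)&(q[...,0]>20)&(q[...,0]<110)&(C[...,1]>20)
  if m.sum()>20:
    w=q[m];print(n,"rail",m.sum(),"front x",np.percentile(w[:,0],99),"z",np.median(w[:,2]))
    print([(k,np.percentile(w[abs(w[:,0]-k)<4][:,1],[2,98]).round(1)) for k in range(30,80,10) if (abs(w[:,0]-k)<4).sum()>9])
E
```

```text
clock: 5.45
tcp_pos: [512.2, 190.4, 180.6]
tool_rot: [-0.0, 0.992, 0.127, -0.001]
force: [-0.1, 0.2, -0.7]
gripper_width: 0.478
grip_force: 40.0
clock: 6.2
tcp_pos: [510.4, 209.5, 106.7]
tool_rot: [0.0, 0.993, 0.12, -0.0]
force: [-0.8, -0.2, -0.4]
gripper_width: 0.478
grip_force: 40.0
6.2 [510.37062148 209.54329244 106.71480923] 13.730787505613415 [-2.84702962e-04 -1.62607972e-04 -9.99999946e-01]
[-0.01 -0.08 -0.  ] [ 0.65827839  0.31806625 -0.34737747]
wrist stile x [(-56, np.float64(98.7)), (-46, np.float64(98.8)), (-36, np.float64(98.7)), (-26, np.float64(98.7)), (-16, np.float64(98.7)), (-6, np.float64(98.7)), (4, np.float64(98.8)), (14, np.float64(98.7))] 34.73669091405718
wrist fence y [(48, np.float64(28.4)), (56, np.float64(28.5)), (64, np.float64(28.3)), (72, np.float64(28.4)), (80, np.float64(28.3)), (88, np.float64(23.8))]
wrist rail 15086 front x 73.73892128771074 z 120.9732475905931
[(30, array([-28.5,  14.4])), (40, array([-28.5,  14.3])), (50, array([-28.5,  14.4])), (60, array([-28.6,  14.3])), (70, array([-28.6,  14.3]))]
top stile x [(-56, np.float64(100.0)), (-46, np.float64(99.7)), (-36, np.float64(100.8)), (-26, np.float64(100.0)), (-16, np.float64(108.1))] 33.57700363350125
```

View pics/w2.png

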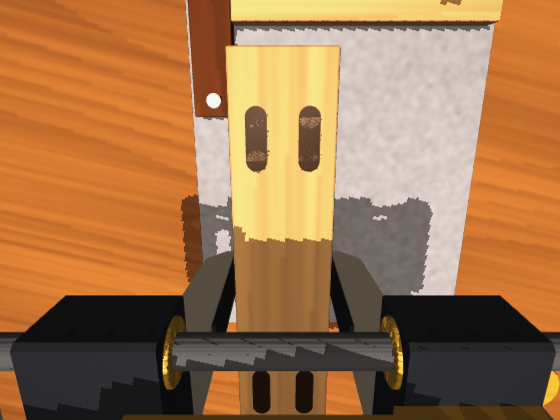

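The wrist view shows the rail (columns 230–338, front end at row 45) parallel to the fence, whose inner edge is at column ~231, and to the stile edge at row ~22. There is about 25 mm of gap ahead and 7 mm to the side. I lower it next.

```bash
python3 -m creep '[[[0,0,0],[0,0,4],-0.5],[[0,0,0],[0,0,2.5],-0.5],[[0,0,0],[0,0,1],-0.5],[[0,0,0],[0,0,0.5],-0.5],[[0,0,0],[0,0,0],-0.5],[[0,0,0],[0,0,0],-0.5],[[0,0,0],[0,0,0],-0.5]]'; for i in 1 ; do python3 -m creep '[[[0,0,0],[0,0,0.1],-0.5],[[0,0,0],[0,0,0.1],-0.5],[[0,0,0],[0,0,0],-0.5],[[0,0,0],[0,0,0],-0.5]]';done
```

```text
clock: 7.18
tcp_pos: [511.1, 210.2, 27.5]
tool_rot: [-0.0, 0.993, 0.12, 0.001]
force: [0.8, 0.1, -1.1]
gripper_width: 0.481
grip_force: 40.0
clock: 7.68
tcp_pos: [510.4, 210.0, 24.6]
tool_rot: [0.0, 0.993, 0.12, -0.0]
force: [-0.1, 0.5, -0.9]
gripper_width: 0.48
grip_force: 40.0
```

```bash
python3 -m creep '[[[0,0,0],[0,0,0.1],-0.5],[[0,0,0],[0,0,0.1],-0.5],[[0,0,0],[0,0,0],-0.5],[[0,0,0],[0,0,0],-0.5]]';python3 -m creep '[[[0,0,0],[0,0,0.1],-0.5],[[0,0,0],[0,0,0],-0.5],[[0,0,0],[0,0,0],-0.5]]'
```

```text
clock: 8.18
tcp_pos: [510.4, 210.0, 22.6]
tool_rot: [0.0, 0.993, 0.12, -0.0]
force: [0.6, -0.2, -0.3]
gripper_width: 0.481
grip_force: 40.0
clock: 8.55
tcp_pos: [510.4, 210.0, 21.6]
tool_rot: [0.0, 0.993, 0.12, -0.0]
force: [-0.3, 0.6, 0.2]
gripper_width: 0.479
grip_force: 40.0
```

```bash
python3 -m creep '[[[0,0,0],[0,0,0.05],-0.5],[[0,0,0],[0,0,0],-0.5],[[0,0,0],[0,0,0],-0.5]]';python3 -m creep '[[[0,0,0],[0,0,0.05],-0.5],[[0,0,0],[0,0,0],-0.5],[[0,0,0],[0,0,0],-0.5]]'
```

```text
clock: 8.93
tcp_pos: [510.4, 210.0, 21.1]
tool_rot: [0.0, 0.993, 0.12, -0.0]
force: [0.3, 0.4, -0.9]
gripper_width: 0.482
grip_force: 40.0
clock: 9.3
tcp_pos: [510.4, 210.0, 20.6]
tool_rot: [0.0, 0.993, 0.12, -0.0]
force: [-0.8, -0.1, -1.3]
gripper_width: 0.482
grip_force: 40.0
```

```bash
python3 -m creep '[[[0,0,0],[0,0,0.05],-0.5],[[0,0,0],[0,0,0],-0.5],[[0,0,0],[0,0,0],-0.5]]';python3 -m creep '[[[0,0,0],[0,0,0.05],-0.5],[[0,0,0],[0,0,0],-0.5],[[0,0,0],[0,0,0],-0.5]]'
```

```text
clock: 9.68
tcp_pos: [510.5, 210.1, 20.6]
tool_rot: [0.0, 0.993, 0.12, -0.0]
force: [-1.5, -1.7, 5.4]
gripper_width: 0.478
grip_force: 40.0
clock: 10.05
tcp_pos: [510.5, 210.1, 20.5]
tool_rot: [0.0, 0.993, 0.12, -0.0]
force: [-6.0, -2.0, 9.9]
gripper_width: 0.481
grip_force: 40.0
```

The rail touches the bed at TCP z ≈ 20.5. I ease off the downforce, then feel for the fence.

```bash
python3 -m creep '[[[0,0,0],[0,0,-0.09],-0.5],[[0,0,0],[0,-0.2,0],-0.5],[[0,0,0],[0,-0.2,0],-0.5],[[0,0,0],[0,0,0],-0.5],[[0,0,0],[0,0,0],-0.5]]';python3 -m creep '[[[0,0,0],[0,-0.1,0],-0.5],[[0,0,0],[0,0,0],-0.5],[[0,0,0],[0,0,0],-0.5]]';python3 -m creep '[[[0,0,0],[0,-0.1,0],-0.5],[[0,0,0],[0,0,0],-0.5],[[0,0,0],[0,0,0],-0.5]]'
```

```text
clock: 10.68
tcp_pos: [509.6, 214.2, 20.6]
tool_rot: [-0.0, 0.993, 0.12, 0.0]
force: [0.3, 0.1, 1.0]
gripper_width: 0.479
grip_force: 40.0
clock: 11.05
tcp_pos: [509.3, 214.9, 20.6]
tool_rot: [-0.0, 0.993, 0.12, 0.0]
force: [0.4, -1.2, 0.4]
gripper_width: 0.48
grip_force: 40.0
clock: 11.42
tcp_pos: [509.0, 215.8, 20.6]
tool_rot: [0.0, 0.993, 0.12, -0.0]
force: [-0.0, -2.1, 3.3]
gripper_width: 0.478
grip_force: 40.0
```

```bash
python3 -m creep '[[[0,0,0],[0,-0.05,-0.02],-0.5],[[0,0,0],[0,0,0],-0.5],[[0,0,0],[0,0,0],-0.5]]';python3 -m creep '[[[0,0,0],[0,-0.05,0],-0.5],[[0,0,0],[0,0,0],-0.5],[[0,0,0],[0,0,0],-0.5]]'; python3 w.py w3; python3 - <<'E'
from h import *
d=np.load("w.npz");Q=d["P"];y=np.radians(13.8);u=np.array([np.cos(y),np.sin(y)]);v=np.array([-u[1],u[0]]);S=np.array([533.7,221.4])
q=np.stack([(Q[...,:2]-S)@u,(Q[...,:2]-S)@v,Q[...,2]],-1)
m=(abs(q[...,2]-34)<5)&(abs(q[...,1])<24)&(q[...,0]>10)&(q[...,0]<90)
w=q[m];print("front",np.percentile(w[:,0],99),[(k,np.percentile(w[abs(w[:,0]-k)<4][:,1],[2,98]).round(1),np.median(w[abs(w[:,0]-k)<4][:,2]).round(2)) for k in range(20,75,10) if (abs(w[:,0]-k)<4).sum()>9])
for k in(76,80,84,90,94):
  a=np.sort(q[(abs(q[...,2]-34)<5)&(abs(q[...,0]-k)<2)&(q[...,1]>5)&(q[...,1]<60)][:,1]);print(k,a[:1])
E
```

```text
clock: 11.8
tcp_pos: [508.7, 216.5, 20.6]
tool_rot: [-0.0, 0.993, 0.12, -0.0]
force: [0.9, -0.2, 0.7]
gripper_width: 0.482
grip_force: 40.0
clock: 12.18
tcp_pos: [508.6, 216.9, 20.6]
tool_rot: [-0.0, 0.993, 0.12, -0.0]
force: [-0.2, -0.8, -0.1]
gripper_width: 0.483
grip_force: 40.0
12.175 [508.60186917 216.86328596  20.60047355] 13.779654764947486 [-3.19239964e-04  3.83735297e-05 -9.99999948e-01]
front 74.17461033638601 [(20, array([-20.9,  21.9]), np.float64(34.85)), (30, array([-20.9,  21.8]), np.float64(34.94)), (40, array([-20.9,  21.8]), np.float64(34.93)), (50, array([-21. ,  23.6]), np.float64(34.9)), (60, array([-21. ,  23.6]), np.float64(34.81)), (70, array([-20.9,  23.6]), np.float64(34.83))]
76 [5.27208257]
80 [23.49841314]
84 [23.5017703]
90 [23.51781673]
94 []
```

View pics/w3.png

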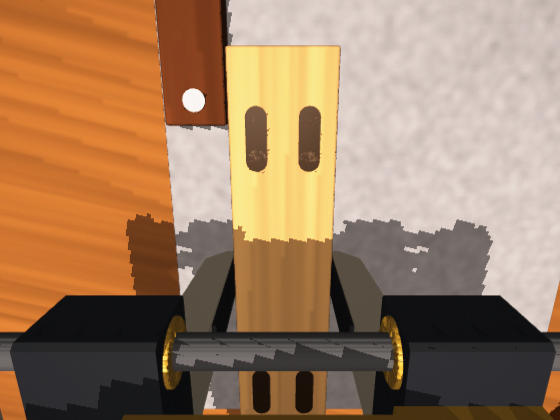

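The rail lies flat beside the fence, with its front end at row 45. The gap between fence (column ~226) and rail (~229) is about 1 mm or less. I feel for the last bit, then advance.

```bash
python3 -m creep '[[[0,0,0],[0,-0.05,0],-0.5],[[0,0,0],[0,0,0],-0.5],[[0,0,0],[0,0,0],-0.5]]';python3 -m creep '[[[0,0,0],[0,-0.05,0],-0.5],[[0,0,0],[0,0,0],-0.5],[[0,0,0],[0,0,0],-0.5]]'
```

```text
clock: 12.6
tcp_pos: [508.6, 217.3, 20.7]
tool_rot: [-0.0, 0.993, 0.12, -0.0]
force: [0.2, -0.8, -0.2]
gripper_width: 0.482
grip_force: 40.0
clock: 12.98
tcp_pos: [508.5, 217.7, 20.7]
tool_rot: [0.0, 0.993, 0.12, -0.0]
force: [1.3, -0.3, -0.5]
gripper_width: 0.482
grip_force: 40.0
```

```bash
python3 -m creep '[[[0,0,0],[0,-0.05,0],-0.5],[[0,0,0],[0,0,0],-0.5],[[0,0,0],[0,0,0],-0.5]]';python3 -m creep '[[[0,0,0],[0,-0.05,0],-0.5],[[0,0,0],[0,0,0],-0.5],[[0,0,0],[0,0,0],-0.5]]'
```

```text
clock: 13.35
tcp_pos: [508.4, 217.9, 20.6]
tool_rot: [0.0, 0.993, 0.12, -0.0]
force: [0.2, -3.5, 0.1]
gripper_width: 0.484
grip_force: 40.0
clock: 13.72
tcp_pos: [508.3, 218.1, 20.7]
tool_rot: [0.0, 0.993, 0.12, -0.0]
force: [0.4, -6.4, -1.0]
gripper_width: 0.476
grip_force: 40.0
```

That is the fence: side force rises to 6 N. I ease it off 0.7 mm and slide ahead to just short of the stile.

```bash
python3 -m creep '[[[0,0,0],[0,0.07,0],-0.5],[[0,0,0],[0.6,0,0],-0.5],[[0,0,0],[0.6,0,0],-0.5],[[0,0,0],[0.5,0,0],-0.5],[[0,0,0],[0.3,0,0],-0.5],[[0,0,0],[0,0,0],-0.5],[[0,0,0],[0,0,0],-0.5]]'; python3 -m creep '[[[0,0,0],[0.1,0,0],-0.5],[[0,0,0],[0,0,0],-0.5],[[0,0,0],[0.1,0,0],-0.5],[[0,0,0],[0,0,0],-0.5],[[0,0,0],[0,0,0],-0.5]]'
```

```text
clock: 14.6
tcp_pos: [526.9, 222.3, 20.6]
tool_rot: [0.0, 0.993, 0.12, -0.001]
force: [-5.6, -7.5, 5.1]
gripper_width: 0.481
grip_force: 40.0
clock: 15.22
tcp_pos: [528.3, 222.6, 20.6]
tool_rot: [0.001, 0.993, 0.12, -0.002]
force: [-7.5, -7.0, 7.1]
gripper_width: 0.48
grip_force: 40.0
```

```bash
python3 -m creep '[[[0,0,0],[0,0.06,-0.07],-0.5],[[0,0,0],[0,0,0],-0.5],[[0,0,0],[0,0,0],-0.5]]';  python3 -m creep '[[[0,0,0],[0.1,0,0],-0.5],[[0,0,0],[0,0,0],-0.5],[[0,0,0],[0,0,0],-0.5]]'; python3 -m creep '[[[0,0,0],[0.1,0,0],-0.5],[[0,0,0],[0,0,0],-0.5],[[0,0,0],[0,0,0],-0.5]]'
```

```text
clock: 15.6
tcp_pos: [529.9, 222.9, 21.3]
tool_rot: [-0.0, 0.993, 0.12, -0.0]
force: [-0.7, -2.3, -1.0]
gripper_width: 0.483
grip_force: 40.0
clock: 15.98
tcp_pos: [531.2, 223.2, 21.5]
tool_rot: [-0.0, 0.993, 0.12, 0.0]
force: [-0.2, -1.2, -1.4]
gripper_width: 0.481
grip_force: 40.0
clock: 16.35
tcp_pos: [532.2, 223.4, 21.6]
tool_rot: [-0.0, 0.993, 0.12, 0.0]
force: [-0.2, -0.6, -1.3]
gripper_width: 0.478
grip_force: 40.0
```

```bash
python3 -m creep '[[[0,0,0],[0.05,0,0],-0.5],[[0,0,0],[0,0,0],-0.5],[[0,0,0],[0,0,0],-0.5]]';  python3 -m creep '[[[0,0,0],[0.05,0,0],-0.5],[[0,0,0],[0,0,0],-0.5],[[0,0,0],[0,0,0],-0.5]]'
```

```text
clock: 16.73
tcp_pos: [532.3, 223.4, 21.4]
tool_rot: [-0.0, 0.993, 0.12, -0.0]
force: [-1.7, 0.4, -1.1]
gripper_width: 0.476
grip_force: 40.0
clock: 17.1
tcp_pos: [532.3, 223.4, 21.1]
tool_rot: [0.0, 0.993, 0.12, -0.001]
force: [-5.0, -1.3, 1.1]
gripper_width: 0.481
grip_force: 40.0
```

```bash
python3 -m creep '[[[0,0,0],[0.05,0,0],-0.5],[[0,0,0],[0,0,0],-0.5],[[0,0,0],[0,0,0],-0.5]]'
```

```text
clock: 17.48
tcp_pos: [532.3, 223.4, 21.1]
tool_rot: [0.0, 0.993, 0.12, -0.001]
force: [-7.8, -1.8, 1.5]
gripper_width: 0.478
grip_force: 40.0
```

```bash
python3 -m creep '[[[0,0,0],[0.04,0,0],-0.5],[[0,0,0],[0,0,0],-0.5],[[0,0,0],[0,0,0],-0.5],[[0,0,0],[0,0,0],-0.5],[[0,0,0],[0,0,0],-0.5],[[0,0,0],[0,0,0],-0.5],[[0,0,0],[0,0,0],-0.5],[[0,0,0],[0,0,0],-0.5]]';python3 w.py w4; python3 - <<'E'
from h import *
d=np.load("w.npz");Q=d["P"];y=np.radians(13.8);u=np.array([np.cos(y),np.sin(y)]);v=np.array([-u[1],u[0]]);S=np.array([533.7,221.4])
q=np.stack([(Q[...,:2]-S)@u,(Q[...,:2]-S)@v,Q[...,2]],-1)
m=(abs(q[...,2]-34)<5)&(abs(q[...,1])<30)&(q[...,0]>10)&(q[...,0]<110)
w=q[m];print([(k,np.percentile(w[abs(w[:,0]-k)<4][:,1],[2,98]).round(1),np.median(w[abs(w[:,0]-k)<4][:,2]).round(2)) for k in range(20,110,10) if (abs(w[:,0]-k)<4).sum()>9])
F=[]
from bench import camera
for i in range(8):
  s,M=tool();F.append([s["force"]@[*u,0],s["force"]@[*v,0],s["force"][2]]);camera("top")
print(np.mean(F,0),np.std(F,0))
E
```

```text
clock: 18.48
tcp_pos: [532.3, 223.4, 21.1]
tool_rot: [0.0, 0.993, 0.12, -0.002]
force: [-8.5, -2.1, 4.0]
gripper_width: 0.481
grip_force: 40.0
18.475 [532.33231017 223.40119926  21.09651613] 13.783684944734409 [-2.96399660e-03 -7.66777209e-04 -9.99995313e-01]
[(20, array([-20.2,  22.6]), np.float64(35.46)), (30, array([-20.3,  22.5]), np.float64(35.54)), (40, array([-20.3,  22.8]), np.float64(35.55)), (50, array([-20.2,  29.1]), np.float64(35.57)), (60, array([-20.2,  28.9]), np.float64(35.65)), (70, array([-20.2,  29. ]), np.float64(35.68)), (80, array([-20.2,  28.9]), np.float64(35.67)), (90, array([-20.1,  28.9]), np.float64(35.7)), (100, array([-28.4,  28.9]), np.float64(35.01))]
[-9.47401448  0.36579414  3.99218159] [0.36515811 0.25766478 0.40366521]
```

View pics/w4.png

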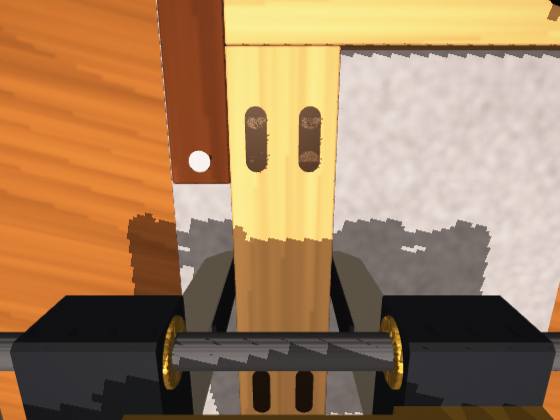

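The rail's end is tight on the stile (joint at row 45) and its side is snug on the fence (column ~228). It is flat within 1 mm, and the push is a steady 9.5 N. I hand it in.

```bash
python3 -c "
from bench import *
print(sign_off())"
```

```text
the job is handed in; nothing more can be done
None
```

I took the top rail off the stack by itself, seated it flat against the side fence, and handed in still holding its end on the stile with a steady push of about 9.5 N; the sign-off gave no verdict back.

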